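# Lay the roller tube in its cradle, then hold the tote tipped to its lip corner

### The arm

A 6-joint arm with a two-finger parallel gripper is mounted at the origin on the work surface. World frame = base frame: x ahead of the robot, y to its left, z up, the work surface at z = 0. Lengths are in m, angles in rad, forces in N, time in s.
With the tool pointing down it reaches from about 0.275 to 0.825 m from the base axis. Payload 5.2 kg.
Tool frame: the origin (TCP) lies midway between the tips of the shut fingers; the grasp point (between the pads) lies behind it (manip.grasp_offset is the z of the grasp point in the tool frame, in m); z points along the fingers, y is the direction in which the jaws open and shut (so a half turn about z gives the same grasp; the last joint's range is limited). The gripper opens to 93 mm and grips with 3 to 60 N. Pads are 15 mm wide; open, the fingers measure 128 mm over their backs; the gripper's body (75 mm by 188 mm) begins 65 mm behind the grasp point.
Start: joints at [0.902, 0.259, 1.535, -0, 1.348, -0.203], TCP at [0.247, 0.491, 0.219] pointing down, gripper open.
Joint ranges: [-3.14, 3.14], [-0.91, 2.08], [0.19, 2.58], [-1.22, 4.36], [0.22, 2.71], [-3.12, 3.12]. Speed limits (rad/s): [2.57, 2.57, 3.14, 3.14, 3.14, 3.14].

### API

Orientations are given as a rotation vector (axis times angle).
In Python, from station import manip gives the robot as it stands. The module is installed in compiled form; this text tells all that it offers.
- The arm moves only by the tool play_rows, never from a script. Its argument "plan" is one flat list of numbers, 5 for each row, row after row: the shift along the tool's x, y, z in mm, then the turn about the tool's z in degrees, then the opening, from -1 (shut) to 1 (fully open). A call has 1 to 12 rows; each row is the pose to reach, as a shift and turn from the pose commanded when the call began, along the tool's axes at that moment; what a row does not reach only later rows make up. A row lasts 1/8 s, in which the tool goes at most 62.5 mm and 10.7 degrees, less where a joint would pass 70% of its speed; a pose out of reach is approached as far as the arm can. A call with a gripper value outside its range is refused whole. The fingers move at their own pace and stop on an object; "grip_force" is the grip in N (left out, the last holds). Time passes only in rows, so rows that repeat a pose let the fingers close. It gives the time, the measured TCP pose, the force and the opening at its end, in the units of the state.
- manip.get_state(): the state, without advancing time (a new reading comes with each control period).
- manip.read_camera(name): name is "scene" or "top" or "wrist"; returns the picture (420x560x3 uint8, blue, green, red); there is no depth.
- manip.camera_model(name): a dict with "vertical_fov" (degrees; the focal length in pixels is half the picture's height over the tangent of half this angle, whatever the lens; pixels are square), "cx", "cy" (the principal point, pixels), "R" (3x3) and "t" (3): a world point X has camera coordinates R X + t. Camera axes: x right, y down, z forward; pixel columns grow to the right and rows downward; lengths in m; the calibration is good to about 2 mm. The wrist camera is an equidistant fisheye: a pixel r from the principal point sees the ray r / f radians off the axis. A picture is of the moment at which its call begins: read the wrist's pose just before it. camera_model takes no time and is no camera call; for the wrist camera it gives the pose at the moment of the call.
- manip.finish_job(): hands the job in, once; it reports no verdict.
The state is a dict: "time": time; "qpos": joint angles; "joint_vel": joint speeds; "tau": joint torques, N m; "tcp_pos": TCP position; "tcp_rot": TCP orientation; "force": force on the tool from outside, world axes, zero at the start; "torque": the same for the moment, N m; "gripper_width": opening from 0.0 (shut) to 1.0 (fully open).
Only numpy, scipy, OpenCV 4.12 (cv2) and the standard library are available. Lean on these libraries where they do the work, as an engineer would, in place of code of your own. Each camera call takes 0.05 s, during which the arm holds its last target.

### The job

Get the bench ready for fitting bushes to the roller tube: first take the tube that stands upright, lay it on its side in the V-cradle so that it rests about centred on both saddles, and let go of it. Then lift the tote by its arched handle and tip it towards the corner with the pouring lip until all five bushes have slid together into that corner, keeping every bush inside. Finish while holding the tote like that, without moving it, still sloping clearly (20 degrees or more) towards the lip and clear of the bench and everything else, and leave the other things on the bench where they are.

Things in the scene. Friction and masses are not known exactly. Their poses are not given: they have to be found in the camera images.
- tube_center (a point): plain aluminium roller tube, 36 mm outside diameter, 120 mm long, 160 g, standing upright on the bench at the start; this point is its centre, half-way along, and z is its long axis (both ends alike)
- tube: the same roller tube; this origin is the centre of the end it stands on
- cradle_seat (a point): where the tube's centre comes to lie in the V-cradle, 70.5 mm above the bench; the tube lies along x (either end either way), z is up. The tube rests in two V-notched saddles, 14 mm thick, centred 38 mm to either side of this point along x: 62 mm between them is free. Each V opens upward at 90 degrees, bottom 45 mm and arm ends 70 mm above the bench, 31 mm to either side of the middle outside
- cradle: the V-cradle, steel, fixed to the bench: base plate 150 x 80 x 12 mm with two V-notched saddles standing on it; origin at the centre of its underside, x along the way the tube lies
- tote: small open grey plastic parts tote, 200 (x) x 140 (y) x 55 (z) mm outside, walls and floor 4 mm, about 0.32 kg, origin at the centre of its underside. A fixed arched handle stands over its middle: a level bar along y, 14 mm thick in x, 16 mm high, from 105 to 121 mm above the underside, 140 mm clear between its legs, which rise outside the long walls
- tote_handle (a point): centre of the tote handle's bar, 113 mm above the tote's underside; the bar runs along y and is pinched across x; z points away from the tote's floor. The tote hangs below it and keeps its attitude in a firm grip (40 N)
- tote_corner (a point): inside corner of the tote, at floor level, below the pouring lip (spout 36 mm wide sticking out 16 mm at the rim; no other corner has one): at x -96, y +66, z +4 mm in the tote's frame. x of this point runs along the floor, diagonally outward through the corner; z is the tote's z. Bushes slide along floor and walls when the floor slopes down to this corner by 25 to 35 degrees
- bush1_center (a point): one of five alike loose brass bushes in the tote: plain short cylinder, 18 mm diameter, 12 mm high, 18 g, lying flat on the tote's floor at the start; this point is its centre
- bush2_center (a point): one of five alike loose brass bushes in the tote: plain short cylinder, 18 mm diameter, 12 mm high, 18 g, lying flat on the tote's floor at the start; this point is its centre
- bush3_center (a point): one of five alike loose brass bushes in the tote: plain short cylinder, 18 mm diameter, 12 mm high, 18 g, lying flat on the tote's floor at the start; this point is its centre
- bush4_center (a point): one of five alike loose brass bushes in the tote: plain short cylinder, 18 mm diameter, 12 mm high, 18 g, lying flat on the tote's floor at the start; this point is its centre
- bush5_center (a point): one of five alike loose brass bushes in the tote: plain short cylinder, 18 mm diameter, 12 mm high, 18 g, lying flat on the tote's floor at the start; this point is its centre
- yarn_cone: bystander: cone of cream yarn, 84 mm wide, 165 mm high; origin under its centre
- wood_block: bystander: wooden offcut 90 x 60 x 28 mm; origin under its centre
- screwdriver: bystander: screwdriver 150 mm long, lying along its x
- tin: bystander: tin 60 mm wide, 60 mm high; origin under its centre
- wrench: bystander: wrench 170 mm long, lying along its x
Mind the look-alikes: they are no part of the job. Leave any red or turquoise look-alike of the cradle alone. What is shaped like the tube but orange or yellow is not meant.

How it is judged:
By the outcome, as a careful person would: the job done as asked, in the order asked, and still so for the second after the job is handed in, while the arm keeps its last pose, push and grip.
It also fails if it takes over 54 s, if anything falls off the work surface, if the arm or the gripper's body presses on something with over 40 N, if the wrist force passes 120 N, or if a joint passes its speed limit or range.

## Working session

There is one attempt and no reset: what is moved stays moved. The work goes in short steps, Python scripts to look and compute and a tool call to move; the robot and the scene stay as the last step left them, time stands still between calls to the robot, and variables do not carry over. Pictures are saved under pics/ and viewed, and the job is handed in when it is done.

Besides the shell and the picture viewer there is one more tool, called after "Request:" as name(argument=value, ...), one argument or row to a line, values as JSON. play_rows: Moves the arm, as the interface text tells. Its arguments: {"type":"object","properties":{"plan":{"type":"array","items":{"type":"number"}},"grip_force":{"type":"number"}},"required":["plan"]}

```bash
mkdir -p pics; python3 - <<'E'
from station import manip
import cv2
s=manip.get_state(); print(s, manip.grasp_offset)
for n in ("scene","top","wrist"):
    m=manip.camera_model(n); print(n,m)
    cv2.imwrite(f"pics/{n}0.png",manip.read_camera(n))
E
```

```text
{'time': 0.0, 'qpos': array([ 9.02188486e-01,  2.59381835e-01,  1.53606182e+00,  3.71765164e-06,
        1.34798604e+00, -2.02823088e-01]), 'joint_vel': array([ 0.00045121, -0.00035442,  0.00080267,  0.00021489, -0.00093551,
       -0.00221659]), 'tau': array([-1.27581210e-03, -4.37308252e+01, -2.84006470e+01,  7.18131009e-02,
        4.16382425e-02, -1.58877665e-04]), 'tcp_pos': array([0.24666962, 0.49098603, 0.21780534]), 'tcp_rot': array([-7.24878196e-01, -3.05601988e+00,  2.61295956e-03]), 'force': array([-0.10957383,  0.5675854 , -0.69473156]), 'torque': array([ 0.01087976, -0.01429875,  0.00667914]), 'gripper_width': 1.0029749261479006} -0.0188
scene {'vertical_fov': 43.1948777363711, 'cx': 286.3876486826272, 'cy': 214.47060680622636, 'R': array([[-5.35675656e-01,  8.44423453e-01,  7.89568974e-04],
       [ 4.91976688e-01,  3.12854200e-01, -8.12453806e-01],
       [-6.86302069e-01, -4.34823276e-01, -5.83025033e-01]]), 't': array([ 0.32315349, -0.18239818,  1.85209046])}
top {'vertical_fov': 44.070669144600544, 'cx': 282.3254463093965, 'cy': 201.03671902045988, 'R': array([[ 0.01499902, -0.99987159,  0.00564223],
       [-0.97981012, -0.01582274, -0.1993032 ],
       [ 0.19936688, -0.00253896, -0.97992163]]), 't': array([-0.05086399,  0.56367453,  1.70818901])}
wrist {'vertical_fov': 65.70646984690485, 'cx': 278.1293867686913, 'cy': 209.29938712436672, 'R': array([[ 0.44962704,  0.89321526, -0.00142519],
       [ 0.86449662, -0.43476819,  0.25223443],
       [ 0.22468002, -0.11464349, -0.96766511]]), 't': array([-0.54927727, -0.02930696,  0.39053182])}
```

View pics/scene0.png

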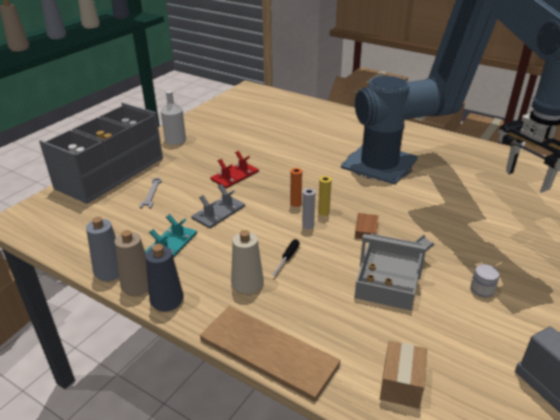

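View pics/top0.png

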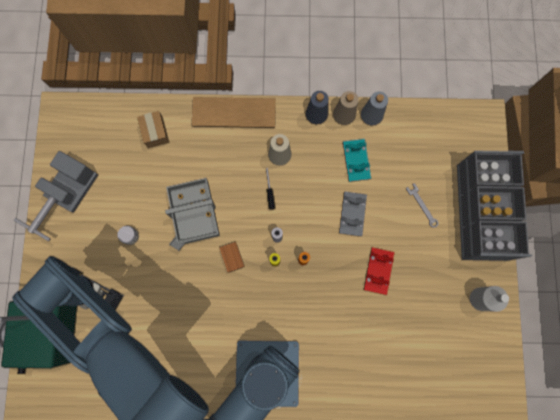

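View pics/wrist0.png

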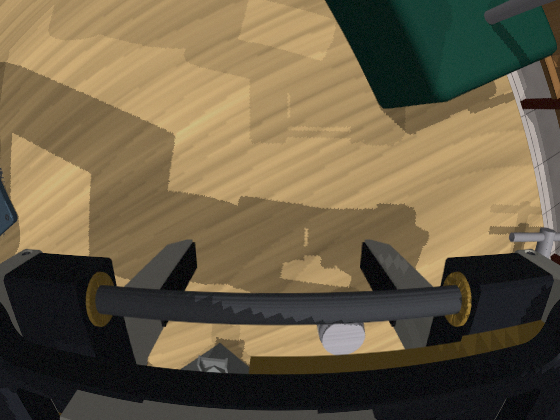

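The tube is at scene (308,210) and top (277,233). The look-alikes are the orange one at scene (296,187) and the yellow one at (325,195). The grey cradle is at scene (219,208), top (352,214); the red one is at scene (235,170) and the turquoise one at (172,240). The tote is at scene (392,270), top (193,212). Next I'll take close crops and measure.

```bash
cat > h.py <<'E'
import numpy as np, cv2
from scipy.spatial.transform import Rotation as Ro
from station import manip
def ray(n,u,v,m=None):
    m=m or manip.camera_model(n)
    f=210/np.tan(np.radians(m['vertical_fov']/2)); d=np.array([u-m['cx'],v-m['cy']])
    if n=='wrist':
        r=np.hypot(*d); th=r/f; c=np.r_[d/max(r,1e-9)*np.sin(th),np.cos(th)]
    else: c=np.r_[d/f,1]
    R,t=m['R'],m['t']; return -R.T@t, R.T@(c/np.linalg.norm(c))
def onz(n,u,v,z,m=None):
    o,d=ray(n,u,v,m); return o+d*(z-o[2])/d[2]
def proj(n,X,m=None):
    m=m or manip.camera_model(n)
    f=210/np.tan(np.radians(m['vertical_fov']/2)); c=m['R']@np.array(X)+m['t']
    if n=='wrist':
        r=np.hypot(c[0],c[1]); th=np.arctan2(r,c[2]); return np.array([m['cx'],m['cy']])+c[:2]/r*th*f
    return np.array([m['cx'],m['cy']])+f*c[:2]/c[2]
E
python3 - <<'E'
import cv2
a=cv2.imread('pics/top0.png')
def crop(n,x0,x1,y0,y1,k,o): cv2.imwrite(o,cv2.resize(a[y0:y1,x0:x1],None,fx=k,fy=k,interpolation=cv2.INTER_CUBIC))
crop('',255,385,180,280,6,'pics/c1.png'); crop('',150,250,165,265,6,'pics/c2.png')
a=cv2.imread('pics/scene0.png')
crop('',180,340,150,250,5,'pics/c3.png');crop('',340,450,210,310,6,'pics/c4.png')
E
```

```text
(no output)
```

View pics/c1.png

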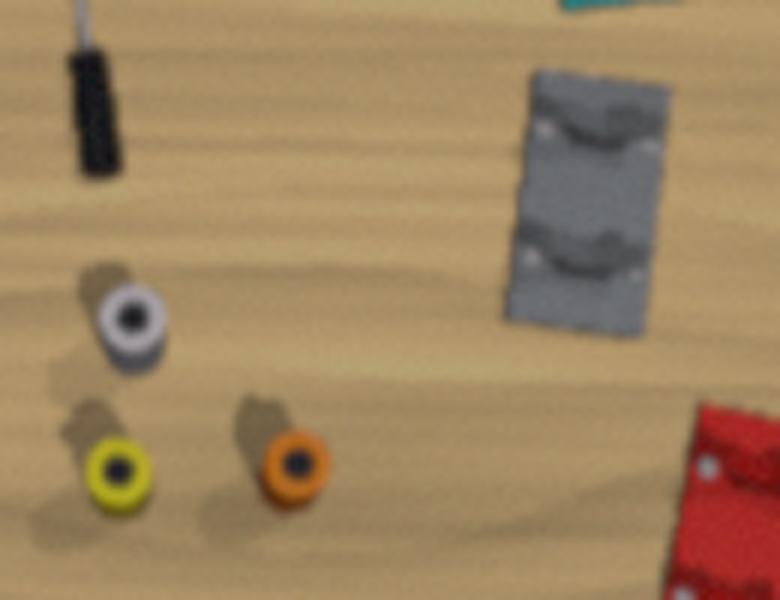

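View pics/c2.png

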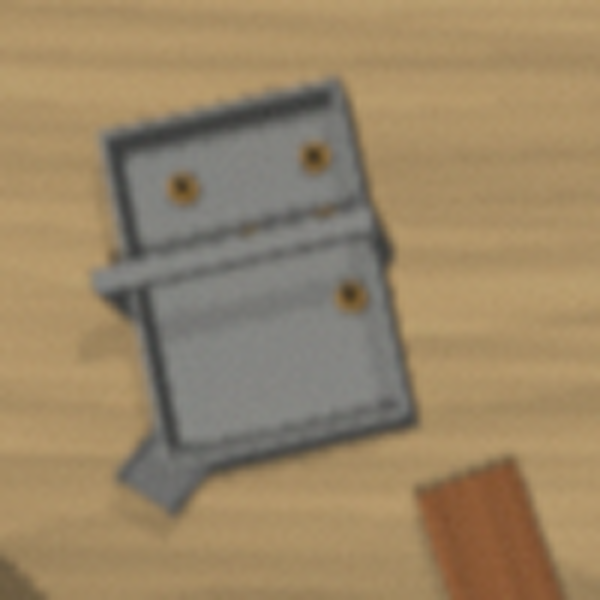

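View pics/c3.png

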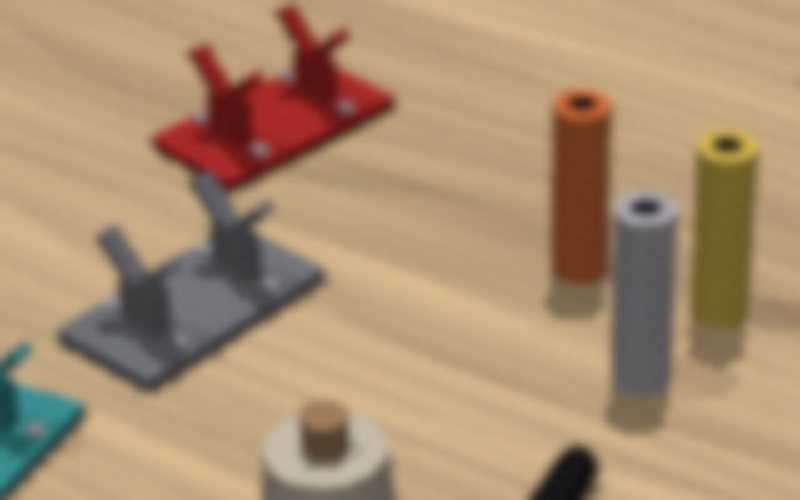

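View pics/c4.png

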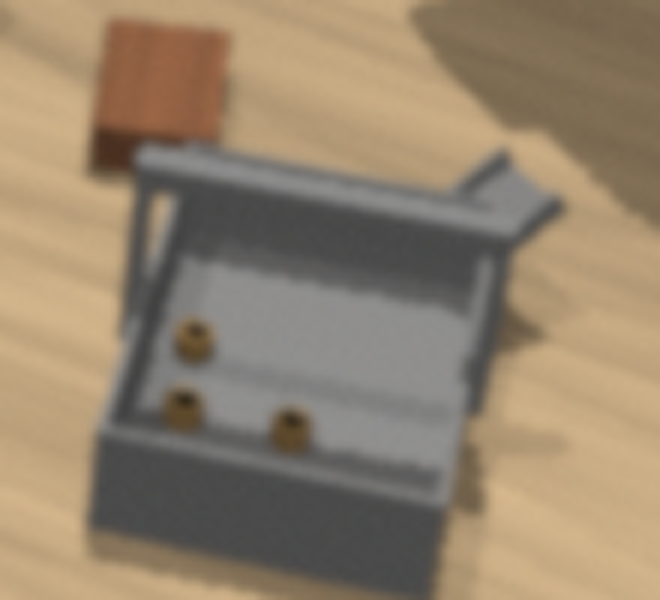

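```bash
python3 - <<'E'
from h import *
c1=lambda u,v:(u/6+255-.4,v/6+180-.4); c2=lambda u,v:(u/6+150-.4,v/6+165-.4); c3=lambda u,v:(u/5+180-.4,v/5+150-.4); c4=lambda u,v:(u/6+340-.4,v/6+210-.4)
np.set_printoptions(precision=4,suppress=True)
print('tube',onz('top',*c1(132,317),.12),onz('scene',*c3(645,208),.12))
for n,p in dict(yel=(119,470),ora=(297,464)).items(): print(n,onz('top',*c1(*p),.12))
B=np.array([onz('top',*c1(*p),.012) for p in [(535,70),(670,88),(643,335),(507,320)]]);print(B,B.mean(0))
e=(B[0]+B[1]-B[2]-B[3])/2;print('cradle len',np.linalg.norm(e),np.degrees(np.arctan2(e[1],e[0])),np.linalg.norm(B[0]-B[1]))
B=np.array([onz('scene',*c3(*p),.012) for p in [(60,332),(150,385),(325,272)]]);print('scene',B,(B[0]+B[2])/2)
T=np.array([onz('top',*c2(*p),.055) for p in [(103,133),(340,78),(415,425)]]);print('tote',T,(T[0]+T[2])/2,np.linalg.norm(T[0]-T[1]),np.linalg.norm(T[2]-T[1]))
e=T[1]-T[2];print(np.degrees(np.arctan2(e[1],e[0])))
H=np.array([onz('top',*c2(*p),.121) for p in [(94,281),(374,220)]]);print(H,H.mean(0),np.linalg.norm(H[0]-H[1]),np.degrees(np.arctan2(*(H[0]-H[1])[1::-1])))
H=np.array([onz('scene',*c4(*p),.121) for p in [(140,152),(515,225)]]);print(H,H.mean(0))
for p in [(183,187),(314,156),(350,296)]: print('bush',onz('top',*c2(*p),.016))
E
```

```text
tube [ 0.4475 -0.0249  0.12  ] [ 0.4513 -0.023   0.12  ]
yel [ 0.365  -0.0194  0.12  ]
ora [ 0.3697 -0.1145  0.12  ]
[[ 0.612  -0.2571  0.012 ]
 [ 0.6025 -0.3358  0.012 ]
 [ 0.457  -0.3178  0.012 ]
 [ 0.4644 -0.2397  0.012 ]] [ 0.534  -0.2876  0.012 ]
cradle len 0.14757586473170714 -6.889488674229736 0.07933333693277325
scene [[ 0.6088 -0.3288  0.012 ]
 [ 0.621  -0.2507  0.012 ]
 [ 0.4739 -0.2333  0.012 ]] [ 0.5414 -0.281   0.012 ]
tote [[0.6082 0.3539 0.055 ]
 [0.6427 0.2203 0.055 ]
 [0.4435 0.1695 0.055 ]] [0.5258 0.2617 0.055 ] 0.13792849693994072 0.20557850117349646
14.298476888115852
[[0.5106 0.3389 0.121 ]
 [0.5469 0.1884 0.121 ]] [0.5287 0.2637 0.121 ] 0.15479887897497602 103.53750721090198
[[0.5516 0.1925 0.121 ]
 [0.514  0.3408 0.121 ]] [0.5328 0.2667 0.121 ]
bush [0.5857 0.3144 0.016 ]
bush [0.6054 0.2392 0.016 ]
bush [0.523  0.2146 0.016 ]
```

Measurements agree across both views to within about 4–8 mm. The moves cannot tilt the tool directly, so I'll test in free space what happens to the attitude at the edge of reach.

Request:
play_rows(
  plan=[0,40,-60,0,1,0,80,-120,0,1,0,120,-180,0,1,0,170,-220,0,1,0,220,-260,0,1,0,270,-300,0,1,0,320,-300,0,1,0,380,-300,0,1,0,440,-300,0,1,0,440,-300,0,1,0,440,-300,0,1,0,440,-300,0,1],
)

```text
time: 1.65
tcp_pos: [0.3614, 0.7188, 0.4044]
tcp_rot: [0.722, 3.044, 0.08]
force: [-0.4, -0.4, 0.3]
gripper_width: 1.002
```

```bash
python3 - <<'E'
from h import *
s=manip.get_state(); R=Ro.from_rotvec(s['tcp_rot']).as_matrix();print(s['time'],s['qpos'],s['tcp_pos'],np.hypot(*s['tcp_pos'][:2]));print(R)
E
```

```text
1.65 [ 0.96346339  0.80995188  0.18731789  0.00837032  2.09244185 -0.13719976] [0.3613608  0.71879592 0.40435736] 0.8045179982647782
[[-8.93472745e-01  4.48495586e-01  2.36255052e-02]
 [ 4.49117399e-01  8.92250830e-01  4.67120718e-02]
 [-1.29718656e-04  5.23465884e-02 -9.98628969e-01]]
```

The tool tilted by about 3° at the edge of reach. I'll check whether that tilt stays in the commanded pose when I come back in.

Request:
play_rows(
  plan=[0,-40,0,0,1,0,-80,0,0,1,0,-120,0,0,1,0,-120,0,0,1],
)

```text
time: 2.15
tcp_pos: [0.3056, 0.609, 0.3998]
tcp_rot: [0.722, 3.044, 0.079]
force: [-0.1, -0.3, 0.0]
gripper_width: 1.003
```

```bash
cat >> h.py <<'E'
def st():
    np.set_printoptions(precision=4,suppress=True)
    s=manip.get_state(); R=Ro.from_rotvec(s['tcp_rot']).as_matrix()
    print('t',s['time'],'q',s['qpos'],'p',s['tcp_pos'],'r',np.hypot(*s['tcp_pos'][:2]),'w',s['gripper_width'],'f',s['force'],s['torque']);print(R); return s,R
E
python3 -c "
from h import *;st()"
```

```text
t 2.15 q [ 0.9377  0.4391  0.8494  0.0088  1.8018 -0.1651] p [0.3056 0.609  0.3998] r 0.6813695859211364 w 1.0027753287532757 f [-0.075  -0.3497  0.0101] [-0.0227  0.0331 -0.0402]
[[-0.8935  0.4485  0.0234]
 [ 0.4491  0.8923  0.0463]
 [-0.0001  0.0518 -0.9987]]
```

The tilt persists, so the tool can be tipped step by step by pressing against the reach limit. I'll use that for the tote. The tube I'll lay on its side by letting it pivot in the jaws against the bench. First, over to the tube.

```bash
cat >> h.py <<'E'
GO=-0.0188
def go(g=None,tcp=None,yaw=None):
    "shift (tool mm) to bring grasp point/tcp to world point; yaw=desired azimuth(deg) of tool y (mod 180)"
    s,R=st()
    if tcp is None: tcp=np.array(g)-R[:,2]*GO   # orientation z unaffected by turn
    d=R.T@(np.array(tcp)-s['tcp_pos'])*1000
    t=None
    if yaw is not None:
        a=np.degrees(np.arctan2(R[1,1],R[0,1])); t=-((yaw-a+90)%180-90)
    print('shift',d.round(1),'turn',t, 'n',np.linalg.norm(d)/62.5)
E
python3 - <<'E'
from h import *
go(g=[.449,-.024,.22],yaw=83)
print('cone',onz('top',279,141,.165),'cone base scene',onz('scene',246,285,0),'tin',onz('top',127,234,.06))
print('block',onz('top',232,256,.028),'screw',onz('top',271,198,.01),onz('top',266,170,.005))
E
```

```text
t 2.15 q [ 0.9377  0.4391  0.8494  0.0088  1.8018 -0.1651] p [0.3056 0.609  0.3998] r 0.6813695859211364 w 1.0027753287532757 f [-0.075  -0.3497  0.0101] [-0.0227  0.0331 -0.0402]
[[-0.8935  0.4485  0.0234]
 [ 0.4491  0.8923  0.0463]
 [-0.0001  0.0518 -0.9987]]
shift [-412.4 -509.8  172.4] turn -19.68384094170088 n 10.848579314008585
cone [ 0.7423 -0.0279  0.165 ] cone base scene [ 0.7522 -0.0271  0.    ] tin [0.4428 0.476  0.06  ]
block [0.3777 0.1253 0.028 ] screw [ 0.5841 -0.0024  0.01  ] [0.6863 0.0174 0.005 ]
```

Request:
play_rows(
  plan=[-38,-46,5,-2,1,-76,-93,10,-4,1,-114,-140,20,-6,1,-152,-187,30,-8,1,-190,-234,40,-10,1,-228,-281,50,-12,1,-266,-328,65,-14,1,-304,-375,80,-16,1,-342,-422,95,-18,1,-380,-470,110,-20,1,-412,-510,125,-20,1,-412,-510,125,-20,1],
)

```text
time: 3.65
tcp_pos: [0.4514, -0.0267, 0.2465]
tcp_rot: [0.191, 3.115, 0.073]
force: [-1.1, 0.1, 0.4]
gripper_width: 1.001
```

```bash
python3 - <<'E'
from h import *
go(g=[.449,-.024,.095],yaw=83)
m=manip.camera_model('wrist'); a=manip.read_camera('wrist'); cv2.imwrite('pics/w1.png',a)
print('expected tube top',proj('wrist',[.449,-.024,.12],m))
b=manip.read_camera('top'); cv2.imwrite('pics/t1.png',b)
E
```

```text
t 3.65 q [-0.349   0.0473  1.721   0.0515  1.3675 -1.8077] p [ 0.4514 -0.0267  0.2465] r 0.45220264959757417 w 1.0012200670852693 f [-1.1325  0.128   0.4435] [ 0.0127 -0.0113  0.0174]
[[-0.9923  0.1215  0.023 ]
 [ 0.1225  0.9914  0.0453]
 [-0.0173  0.0477 -0.9987]]
shift [  5.3  -4.9 170.2] turn 0.011888470621229885 n 2.7259494154470296
expected tube top [273.9745 197.0742]
```

View pics/w1.png

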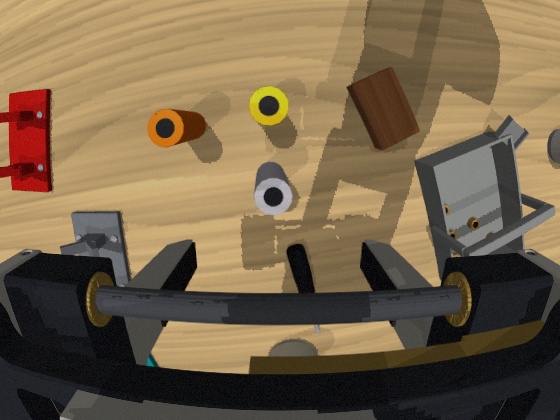

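The wrist picture shows the silver tube's top ring at (273,195), against the predicted (274,197). So the tube position holds and I can go down and grip.

Request:
play_rows(
  plan=[5,-5,50,0,1,5,-5,100,0,1,5,-5,145,0,1,5,-5,170,0,1,5,-5,170,0,1,5,-5,170,0,-1,5,-5,170,0,-1,5,-5,170,0,-1,5,-5,170,0,-1,5,-5,170,0,-1,5,-5,170,0,-1],
  grip_force=12,
)

```text
time: 5.12
tcp_pos: [0.448, -0.0197, 0.077]
tcp_rot: [0.182, 3.115, 0.073]
force: [0.5, -1.1, 1.6]
gripper_width: 0.406
```

```bash
python3 - <<'E'
from h import *
go(g=[.44,-.15,.125],yaw=83)
a=manip.read_camera('scene'); cv2.imwrite('pics/s2.png',cv2.resize(a[120:300,150:420],None,fx=2.5,fy=2.5))
E
```

```text
t 5.125 q [-0.3368  0.223   1.9777  0.0633  0.935  -1.8281] p [ 0.448  -0.0197  0.077 ] r 0.4484675060020705 w 0.40595782596254065 f [ 0.5147 -1.1401  1.5655] [-0.2872 -0.0039  0.0132]
[[-0.993   0.116   0.0232]
 [ 0.117   0.9921  0.0458]
 [-0.0177  0.0482 -0.9987]]
shift [  -8.1 -127.9  -35.3] turn 0.3293790524505056 n 2.126990885903491
```

View pics/s2.png

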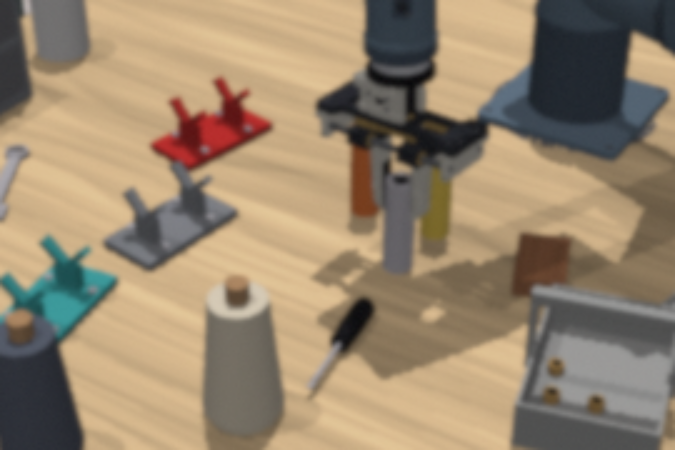

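Request:
play_rows(
  plan=[0,0,-20,0,-1,0,-10,-40,0,-1,-3,-50,-40,0,-1,-6,-90,-36,0,-1,-8,-128,-35,0,-1,-8,-128,-35,0,-1,-8,-128,-35,0,-1],
)

```text
time: 6.05
tcp_pos: [0.4398, -0.1485, 0.1054]
tcp_rot: [0.183, 3.116, 0.076]
force: [-0.2, 0.0, -2.1]
gripper_width: 0.385
```

```bash
python3 - <<'E'
from h import *
s,R=st()
g0=s['tcp_pos']+R[:,2]*GO; print(g0)
h=.096
d=np.array([R[0,0],R[1,0],0]);d/=-np.linalg.norm(d); print('d',d)
# descend vertical to contact then arc
for phi in [0,5,10,15,20,30,40,50,60,70,80,85]:
    p=np.radians(phi)
    x=.018*(1-np.cos(p))+h*np.sin(p); z=.018*np.sin(p)+h*np.cos(p)
    w=np.array([0,0,0])+d*x+np.array([0,0,z-g0[2]])
    print(phi,(R.T@w*1000).round(1))
a=manip.read_camera('scene'); cv2.imwrite('pics/s3.png',cv2.resize(a[120:300,150:420],None,fx=2.5,fy=2.5))
E
```

```text
t 6.05 q [-0.6086  0.2178  1.8962  0.0598  1.0372 -2.0925] p [ 0.4398 -0.1485  0.1054] r 0.464205149088916 w 0.385161677930401 f [-0.1851  0.0205 -2.0579] [ 0.0748  0.007  -0.0008]
[[-0.9929  0.1168  0.0222]
 [ 0.1177  0.9919  0.0472]
 [-0.0165  0.0495 -0.9986]]
[ 0.4394 -0.1494  0.1242]
d [ 0.993  -0.1178 -0.    ]
0 [ 0.5 -1.4 28.2]
5 [-8.  -1.3 27.1]
10 [-16.5  -1.3  26.8]
15 [-25.   -1.3  27.2]
20 [-33.5  -1.4  28.4]
30 [-49.9  -1.6  32.8]
40 [-65.3  -2.   40.1]
50 [-79.2  -2.5  50. ]
60 [-91.1  -3.1  62. ]
70 [-100.8   -3.8   76. ]
80 [-107.9   -4.5   91.5]
85 [-110.4   -4.9   99.6]
```

View pics/s3.png

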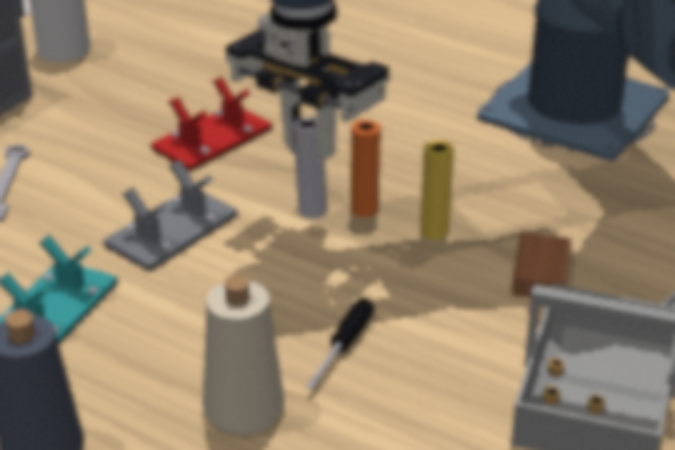

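Request:
play_rows(
  plan=[0,-1,20,0,-1,0,-1,29,0,-1,-8,-1,29,0,-1,-16,-1,28,0,-1,-25,-1,29,0,-1,-33,-1,30,0,-1,-42,-2,32,0,-1,-50,-2,34,0,-1,-50,-2,34,0,-1],
  grip_force=7,
)

```text
time: 7.22
tcp_pos: [0.4922, -0.1552, 0.0736]
tcp_rot: [0.182, 3.113, 0.074]
force: [0.2, 2.2, 6.6]
gripper_width: 0.385
```

```bash
python3 - <<'E'
from h import *
st()
a=manip.read_camera('scene'); cv2.imwrite('pics/s4.png',cv2.resize(a[120:300,150:420],None,fx=2.5,fy=2.5))
E
```

```text
t 7.225 q [-0.5603  0.341   1.8148  0.0629  0.9898 -2.0489] p [ 0.4922 -0.1552  0.0736] r 0.5160610113347246 w 0.38457880653913573 f [0.2039 2.2267 6.635 ] [ 0.601  -0.0448  0.0568]
[[-0.9929  0.116   0.0253]
 [ 0.1171  0.9921  0.0462]
 [-0.0197  0.0488 -0.9986]]
```

View pics/s4.png

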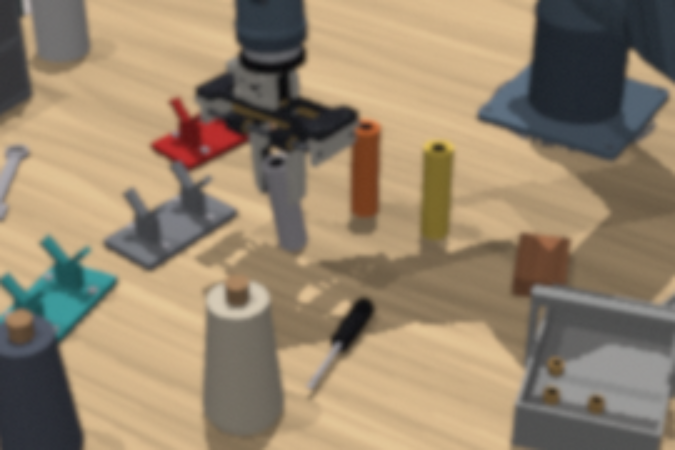

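```bash
python3 - <<'E'
from h import *
a=manip.read_camera('scene'); cv2.imwrite('pics/s5.png',cv2.resize(a[165:235,235:310],None,fx=8,fy=8,interpolation=cv2.INTER_CUBIC))
a=manip.read_camera('top'); cv2.imwrite('pics/t5.png',cv2.resize(a[150:280,230:390],None,fx=4.5,fy=4.5,interpolation=cv2.INTER_CUBIC))
E
```

```text
(no output)
```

View pics/s5.png

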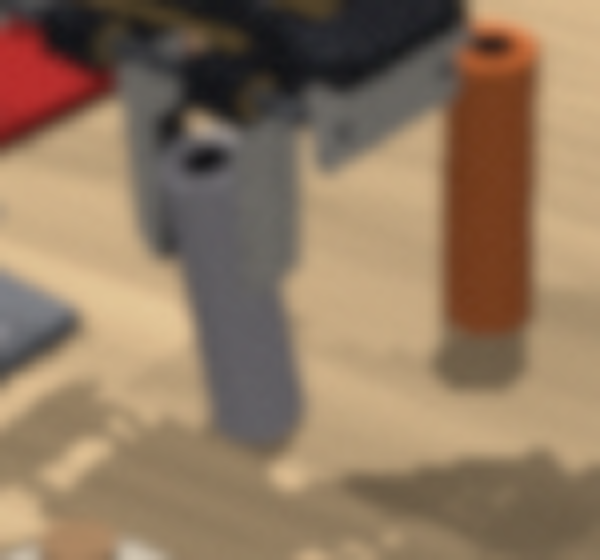

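View pics/t5.png

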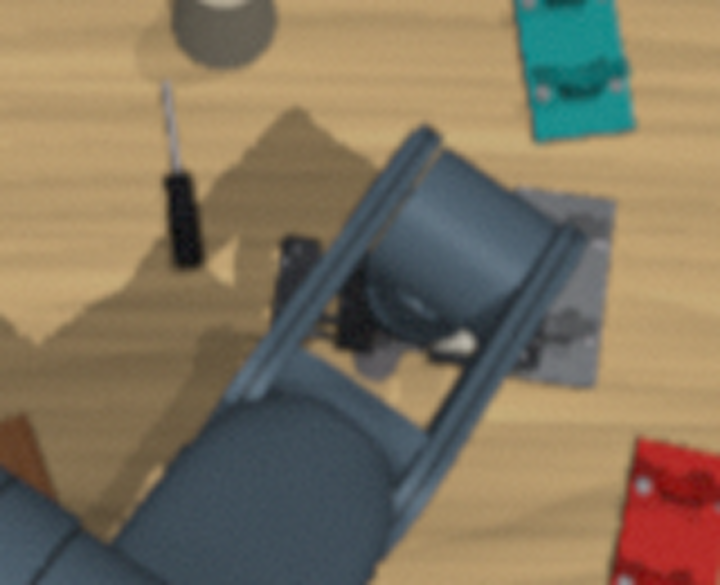

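Request:
play_rows(
  plan=[-8,0,3,0,-1,-15,0,6,0,-1,-23,0,11,0,-1,-29,0,16,0,-1,-36,-1,22,0,-1,-41,-1,28,0,-1,-47,-1,35,0,-1,-51,-1,42,0,-1,-55,-2,50,0,-1,-58,-2,57,0,-1,-58,-2,57,0,-1],
)

```text
time: 8.75
tcp_pos: [0.5485, -0.1611, 0.0155]
tcp_rot: [0.182, 3.117, 0.075]
force: [0.3, -0.3, -0.3]
gripper_width: 0.383
```

```bash
python3 - <<'E'
from h import *
st()
a=manip.read_camera('scene'); cv2.imwrite('pics/s6.png',cv2.resize(a[165:245,220:310],None,fx=8,fy=7,interpolation=cv2.INTER_CUBIC))
E
```

```text
t 8.75 q [-0.5144  0.5039  1.7238  0.0644  0.9197 -2.0078] p [ 0.5485 -0.1611  0.0155] r 0.5716285996376833 w 0.3832329464211555 f [ 0.2534 -0.2578 -0.2596] [-0.0813 -0.1497 -0.0237]
[[-0.9931  0.1158  0.0209]
 [ 0.1166  0.9921  0.047 ]
 [-0.0153  0.0491 -0.9987]]
```

View pics/s6.png

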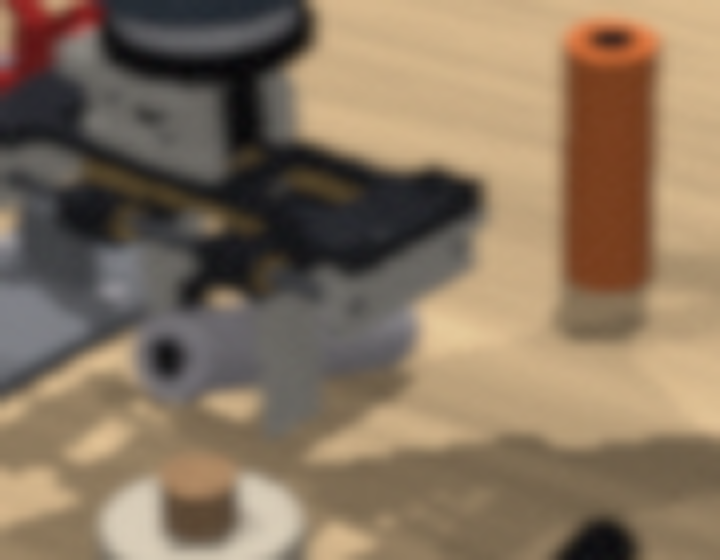

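Request:
play_rows(
  plan=[0,0,5,0,-1,0,0,9,0,-1,0,0,9,0,0.15,0,0,9,0,0.15,0,0,9,0,0.15,12,0,9,0,0.15,24,0,9,0,0.15,36,0,9,0,0.15,36,0,9,0,0.15],
)

```text
time: 9.93
tcp_pos: [0.5123, -0.1564, 0.007]
tcp_rot: [0.183, 3.116, 0.075]
force: [-0.6, -0.9, -0.1]
gripper_width: 0.579
```

```bash
python3 - <<'E'
from h import *
st()
a=manip.read_camera('scene'); cv2.imwrite('pics/s7.png',cv2.resize(a[165:245,220:310],None,fx=8,fy=7,interpolation=cv2.INTER_CUBIC))
a=manip.read_camera('wrist'); cv2.imwrite('pics/w7.png',a)
E
```

```text
t 9.925 q [-0.5408  0.4666  1.8223  0.0679  0.8587 -2.0388] p [ 0.5123 -0.1564  0.007 ] r 0.5356413821765448 w 0.5785011965688134 f [-0.5893 -0.9448 -0.1106] [0.0042 0.0029 0.0364]
[[-0.9929  0.1165  0.0222]
 [ 0.1174  0.992   0.0466]
 [-0.0166  0.0489 -0.9987]]
```

View pics/s7.png

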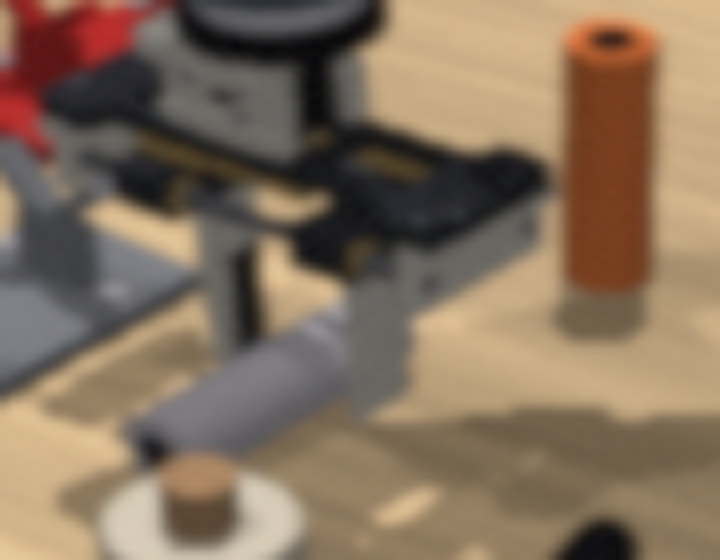

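View pics/w7.png

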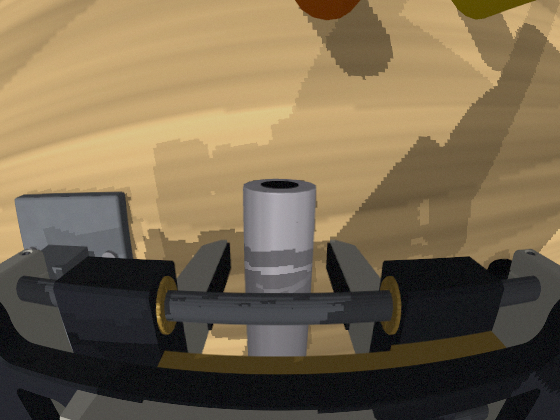

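```bash
python3 - <<'E'
from h import *
s,R=st(); g=s['tcp_pos']+R[:,2]*GO
d=-R[:2,0]/np.linalg.norm(R[:2,0])
p=onz('wrist',280,181,.036); q=onz('scene',128/8+220,430/7+165,.018)
print(g,p,q,'back',(p[:2]-g[:2])@d,'front',(q[:2]-g[:2])@d)
E
```

```text
t 10.025 q [-0.5404  0.4675  1.8198  0.068   0.8586 -2.0386] p [ 0.5138 -0.157   0.0073] r 0.5372199238268426 w 0.5757102392926374 f [0.5177 0.085  1.0012] [-0.0358 -0.0046 -0.0103]
[[-0.9929  0.1163  0.0238]
 [ 0.1172  0.9921  0.0457]
 [-0.0183  0.0482 -0.9987]]
[ 0.5133 -0.1579  0.0261] [ 0.4671 -0.152   0.036 ] [ 0.5858 -0.182   0.018 ] back -0.04663358121769347 front 0.07477126409543007
```

Request:
play_rows(
  plan=[-7,0,0,0,0.15,-14,0,0,0,0.15,-14,0,0,0,-1,-14,0,0,0,-1,-14,0,0,0,-1,-14,0,0,0,-1,-14,0,-40,0,-1,-14,0,-90,0,-1,-14,0,-140,0,-1,-14,0,-170,0,-1,-14,0,-170,0,-1],
  grip_force=25,
)

```text
time: 11.4
tcp_pos: [0.5248, -0.1671, 0.1793]
tcp_rot: [0.182, 3.11, 0.07]
force: [0.6, -0.9, -2.1]
gripper_width: 0.379
```

```bash
python3 - <<'E'
from h import *
go(g=[.537,-.2845,.185],yaw=83)
m=manip.camera_model('wrist');a=manip.read_camera('wrist'); cv2.imwrite('pics/w8.png',a)
print([proj('wrist',[.537-.07*.9925+sg*.04*.12,-.2845+.07*.12+sg*.04,.012],m) for sg in (1,-1)])
a=manip.read_camera('scene'); cv2.imwrite('pics/s8.png',cv2.resize(a[140:245,190:310],None,fx=6,fy=5.6,interpolation=cv2.INTER_CUBIC))
E
```

```text
t 11.4 q [-0.5458  0.2818  1.6043  0.0541  1.2547 -2.0167] p [ 0.5248 -0.1671  0.1793] r 0.5507801585671911 w 0.3792396494728431 f [ 0.5614 -0.8801 -2.1012] [-0.0071  0.0681 -0.0516]
[[-0.9929  0.1158  0.0277]
 [ 0.117   0.9922  0.0433]
 [-0.0225  0.0462 -0.9987]]
shift [ -25.9 -114.8    8.4] turn 0.34161087702779014 n 1.8885446770359697
[array([198.0564, 149.1337]), array([126.674, 152.481])]
```

View pics/w8.png

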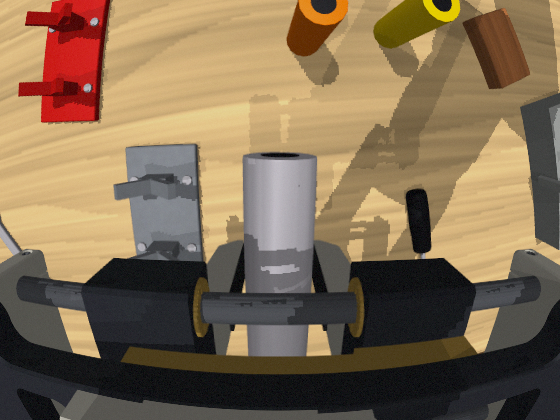

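View pics/s8.png

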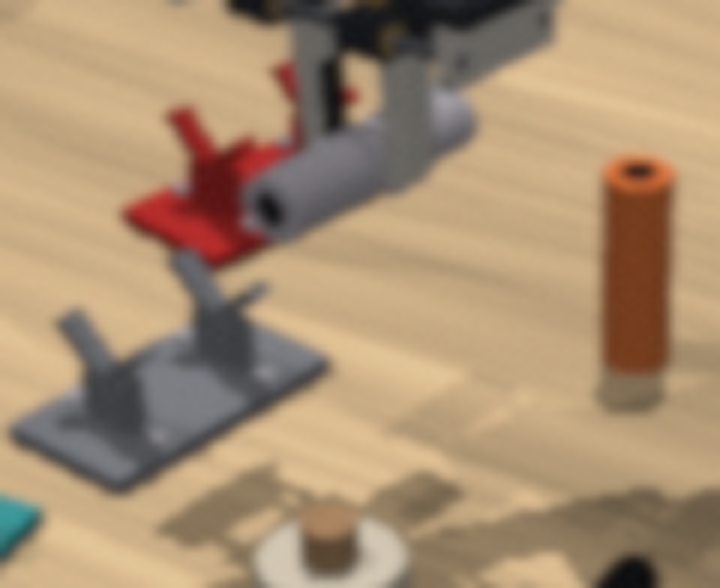

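```bash
python3 - <<'E'
from h import *
s,R=st(); g=s['tcp_pos']+R[:,2]*GO; d=-R[:2,0]/np.linalg.norm(R[:2,0])
p=onz('wrist',280,153,g[2]+.010); q=onz('scene',266/6+190,207/5.6+140,g[2]-.008)
b,f=(p[:2]-g[:2])@d,(q[:2]-g[:2])@d
print(g,p,q,'back',b,'front',f,'axis ang',np.degrees(np.arctan2(*(q-p)[1::-1])))
go(g=[.537,-.2845,.135],yaw=83)
E
```

```text
t 11.5 q [-0.5457  0.2852  1.6087  0.0541  1.2538 -2.0167] p [ 0.5229 -0.1659  0.1758] r 0.5485638479852089 w 0.38325977030421843 f [ 0.1843 -0.2    -2.4433] [0.0626 0.0188 0.0076]
[[-0.993   0.1161  0.0218]
 [ 0.117   0.992   0.0468]
 [-0.0162  0.049  -0.9987]]
[ 0.5225 -0.1667  0.1946] [ 0.4643 -0.1595  0.2046] [ 0.5868 -0.1753  0.1866] back -0.05862312940703922 front 0.06485870049249583 axis ang -7.3429525941634255
t 11.5 q [-0.5457  0.2852  1.6087  0.0541  1.2538 -2.0167] p [ 0.5229 -0.1659  0.1758] r 0.5485638479852089 w 0.38325977030421843 f [ 0.1843 -0.2    -2.4433] [0.0626 0.0188 0.0076]
[[-0.993   0.1161  0.0218]
 [ 0.117   0.992   0.0468]
 [-0.0162  0.049  -0.9987]]
shift [ -27.2 -118.1   54.3] turn 0.32686197359531377 n 2.124661912401986
```

Request:
play_rows(
  plan=[-8,-40,0,0,-1,-16,-80,10,0,-1,-24,-118,25,0,-1,-24,-118,50,0,-1,-24,-118,55,0,-1,-24,-118,55,0,-1],
)

```text
time: 12.25
tcp_pos: [0.5344, -0.2826, 0.1155]
tcp_rot: [0.182, 3.117, 0.077]
force: [-0.6, 0.4, -0.6]
gripper_width: 0.382
```

```bash
python3 - <<'E'
from h import *
go(g=[.537-.003,-.2845,.0795])
a=manip.read_camera('wrist'); cv2.imwrite('pics/w9.png',a)
a=manip.read_camera('scene'); cv2.imwrite('pics/s9.png',cv2.resize(a[140:245,180:300],None,fx=6,fy=5.6,interpolation=cv2.INTER_CUBIC))
E
```

```text
t 12.25 q [-0.7018  0.4414  1.5342  0.0542  1.1817 -2.1772] p [ 0.5344 -0.2826  0.1155] r 0.6044666018854794 w 0.381710040570995 f [-0.5886  0.3751 -0.5702] [-0.0113  0.0213  0.0107]
[[-0.9931  0.1156  0.0208]
 [ 0.1164  0.992   0.0481]
 [-0.0151  0.0502 -0.9986]]
shift [ 0.7 -3.8 54.6] turn None n 0.8759053041283104
```

View pics/w9.png

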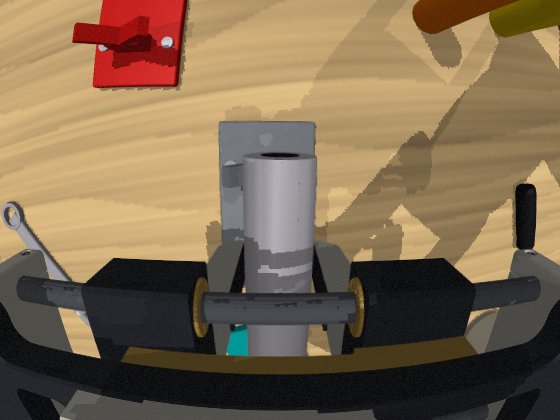

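View pics/s9.png

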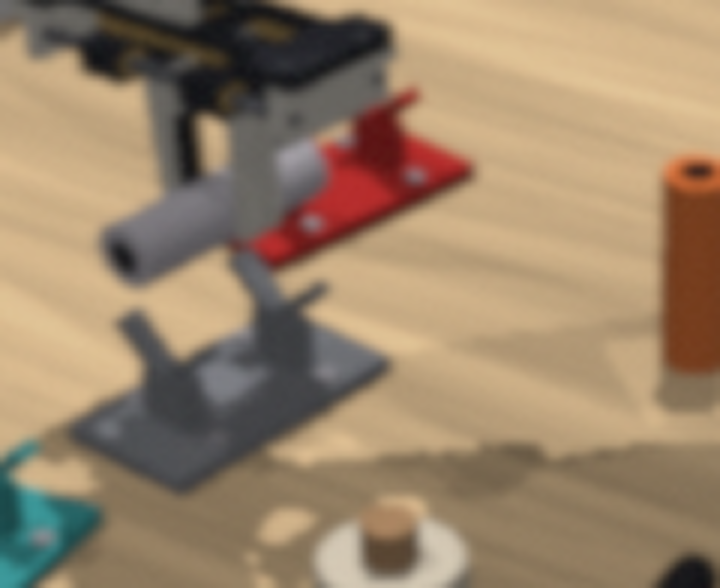

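```bash
python3 - <<'E'
from h import *
s,R=st()
A,B=onz('wrist',219.5,122.5,.012),onz('wrist',315,122.5,.012); print(A,B,np.linalg.norm(A-B)); e=(A+B)/2
d=np.array([.9925,-.12]); print('centre',e[:2]+.075*d, 'angle',np.degrees(np.arctan2(*(B-A)[1::-1])))
E
```

```text
t 12.35 q [-0.7016  0.4395  1.5324  0.0542  1.1818 -2.1773] p [ 0.5354 -0.2832  0.1173] r 0.6056802668844159 w 0.37786533477763545 f [ 0.848   0.1423 -1.3618] [-0.0444  0.0183  0.0145]
[[-0.9931  0.1151  0.0235]
 [ 0.1161  0.9922  0.0457]
 [-0.0181  0.0482 -0.9987]]
[ 0.4591 -0.3178  0.012 ] [ 0.4687 -0.2394  0.012 ] 0.0790226183003007
centre [ 0.5383 -0.2876] angle 82.99403421009637
```

Request:
play_rows(
  plan=[1,-4,25,0,-1,1,-5,45,0,-1,1,-5,51,0,-1,1,-5,55,0,-1,1,-5,55,0,-1],
)

```text
time: 12.98
tcp_pos: [0.5352, -0.286, 0.0624]
tcp_rot: [0.181, 3.114, 0.073]
force: [0.7, 0.3, -0.9]
gripper_width: 0.38
```

```bash
python3 - <<'E'
from h import *
s,R=st();print('g',s['tcp_pos']+R[:,2]*GO)
a=manip.read_camera('wrist'); cv2.imwrite('pics/w10.png',a)
a=manip.read_camera('scene'); cv2.imwrite('pics/s10.png',cv2.resize(a[140:245,180:300],None,fx=6,fy=5.6,interpolation=cv2.INTER_CUBIC))
E
```

```text
t 12.975 q [-0.7054  0.4994  1.5862  0.0572  1.0678 -2.1876] p [ 0.5352 -0.286   0.0624] r 0.6068128883025752 w 0.37958497784552664 f [ 0.6664  0.3216 -0.8852] [0.0728 0.0593 0.007 ]
[[-0.993   0.1156  0.024 ]
 [ 0.1166  0.9921  0.0453]
 [-0.0186  0.0478 -0.9987]]
g [ 0.5347 -0.2869  0.0811]
```

View pics/w10.png

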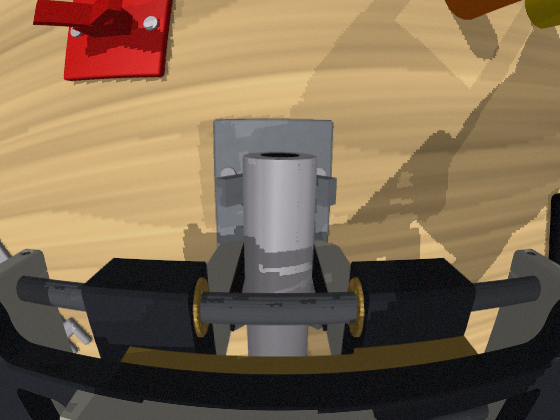

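View pics/s10.png

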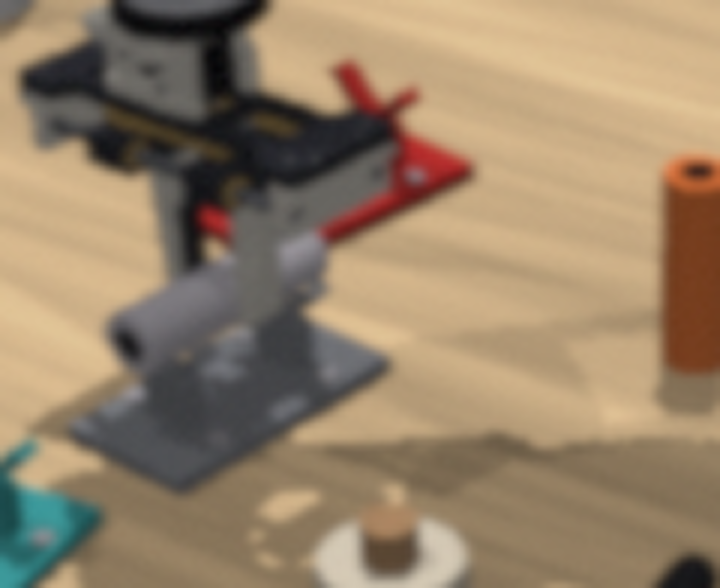

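The tube lies between the arms of both saddles. I'll seat it, let go and rise.

Request:
play_rows(
  plan=[0,0,2,0,-1,0,0,3,0,-1,0,0,3,0,-1,0,0,3,0,0.3,0,0,3,0,0.6,0,0,3,0,0.6,0,0,-20,0,0.6,0,0,-60,0,1,0,0,-120,0,1,0,0,-170,0,1],
)

```text
time: 14.32
tcp_pos: [0.5308, -0.2937, 0.2334]
tcp_rot: [0.182, 3.114, 0.073]
force: [0.8, -0.0, 1.1]
gripper_width: 0.993
```

```bash
python3 - <<'E'
from h import *
s,R=st()
a=manip.read_camera('wrist'); cv2.imwrite('pics/w11.png',a)
a=manip.read_camera('scene'); cv2.imwrite('pics/s11.png',cv2.resize(a[140:245,180:300],None,fx=6,fy=5.6,interpolation=cv2.INTER_CUBIC))
E
```

```text
t 14.325 q [-0.7198  0.3539  1.367   0.0505  1.4332 -2.1813] p [ 0.5308 -0.2937  0.2334] r 0.6066661467114208 w 0.9931767203770808 f [ 0.8316 -0.0325  1.054 ] [-0.0119 -0.0252  0.0754]
[[-0.993   0.1158  0.0237]
 [ 0.1168  0.9921  0.0458]
 [-0.0182  0.0482 -0.9987]]
```

View pics/s11.png

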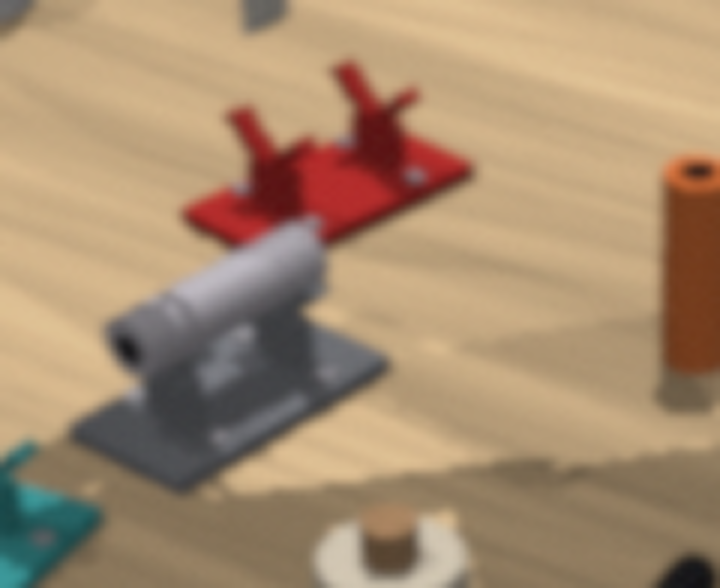

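View pics/w11.png

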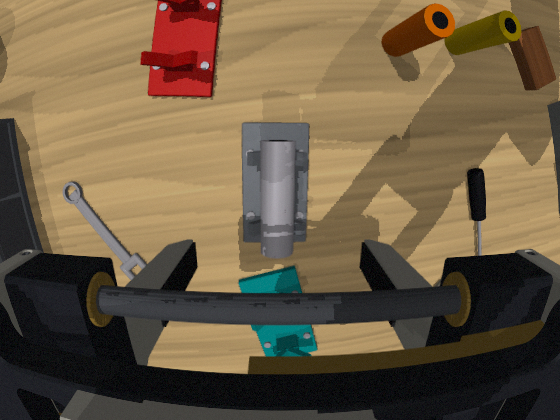

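```bash
python3 - <<'E'
from h import *
m=manip.camera_model('wrist')
A=onz('wrist',278,141,.0885,m);B=onz('wrist',276.5,249,.0885,m);print(A,B,np.linalg.norm(A-B),(A+B)/2)
E=[onz('wrist',*p,.012,m) for p in [(243,123),(308,123),(307,241),(243,242)]];print(np.array(E),np.mean(E,0))
go(g=[.5305,.265,.25],yaw=14.0)
E
```

```text
[ 0.48293555 -0.28364319  0.0885    ] [ 0.59378277 -0.29820104  0.0885    ] 0.11179909623104753 [ 0.53835916 -0.29092211  0.0885    ]
[[ 0.46204496 -0.31987549  0.012     ]
 [ 0.47121079 -0.24290397  0.012     ]
 [ 0.62089038 -0.25854817  0.012     ]
 [ 0.61129837 -0.34106384  0.012     ]] [ 0.54136113 -0.29059787  0.012     ]
t 14.425 q [-0.7199  0.3497  1.3614  0.0505  1.4319 -2.1813] p [ 0.5332 -0.2958  0.2382] r 0.6097707472662841 w 1.000290079545047 f [ 0.4353  0.1664 -0.3476] [-0.0403  0.007  -0.0099]
[[-0.9928  0.1155  0.032 ]
 [ 0.1167  0.9924  0.0384]
 [-0.0273  0.0419 -0.9987]]
shift [ 67.8 556.8  28.4] turn 69.36300776034795 n 8.98551055722153
```

The tube rests on both saddles with its centre about 3 mm from the cradle's centre. Next, the tote.

Request:
play_rows(
  plan=[6,50,-10,6,1,12,100,-15,12,1,18,150,-15,18,1,24,200,-15,24,1,30,250,-15,30,1,36,300,-15,36,1,42,350,-10,42,1,48,400,0,48,1,54,450,10,54,1,60,500,20,60,1,68,557,25,66,1,68,557,28,69,1],
)

```text
time: 15.92
tcp_pos: [0.5269, 0.2721, 0.2276]
tcp_rot: [-1.916, -2.473, -0.078]
force: [-0.5, -0.8, -0.3]
gripper_width: 0.998
```

```bash
python3 - <<'E'
from h import *
go(g=[.5305,.265,.113],yaw=14.0)
m=manip.camera_model('wrist')
ax=np.array([np.cos(np.radians(14)),np.sin(np.radians(14))]); ay=np.array([-ax[1],ax[0]])
for sg in (1,-1): print(proj('wrist',np.r_[np.array([.5305,.265])+ay*sg*.077,.121],m))
a=manip.read_camera('wrist'); cv2.imwrite('pics/w12.png',a)
E
```

```text
t 15.925 q [0.2636 0.3046 1.4513 0.0408 1.3536 0.0028] p [0.5269 0.2721 0.2276] r 0.5930360076027963 w 0.998368746036043 f [-0.5217 -0.8258 -0.2985] [-0.0671  0.0636 -0.0271]
[[-0.2504  0.9679  0.0207]
 [ 0.9673  0.2493  0.0469]
 [ 0.0402  0.0318 -0.9987]]
shift [-12.4  -1.9 133. ] turn 0.4415668835407729 n 2.136730377716282
[276.7285 132.2215]
[275.7354 299.4852]
```

View pics/w12.png

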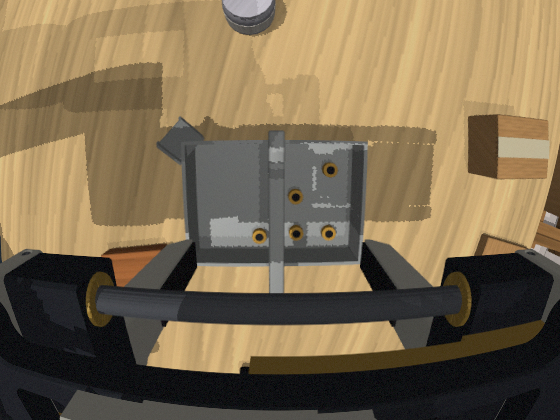

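The handle's far end is at (276,131), against the predicted (277,132), and all five bushes are visible. Going down and gripping.

Request:
play_rows(
  plan=[-6,-1,50,0,1,-10,-2,95,0,1,-12,-2,125,0,1,-12,-2,133,0,1,-12,-2,133,0,-1,-12,-2,133,0,-1,-12,-2,133,0,-1,-12,-2,133,0,-1,-12,-2,133,0,-1,-12,-2,133,0,-1,-12,-2,133,0,-1,-12,-2,133,0,-1],
  grip_force=40,
)

```text
time: 17.48
tcp_pos: [0.5326, 0.2621, 0.0958]
tcp_rot: [-1.921, -2.472, -0.079]
force: [0.7, 0.5, 0.2]
gripper_width: 0.191
```

```bash
python3 - <<'E'
from h import *
s,R=st()
a=manip.read_camera('wrist'); cv2.imwrite('pics/w13.png',a)
E
```

```text
t 17.475 q [ 0.2449  0.4172  1.6279  0.0447  1.0634 -0.0259] p [0.5326 0.2621 0.0958] r 0.5935635462779226 w 0.1908527056354557 f [0.6922 0.5241 0.243 ] [-0.0741  0.0361 -0.0343]
[[-0.2476  0.9686  0.023 ]
 [ 0.9681  0.2464  0.046 ]
 [ 0.0389  0.0337 -0.9987]]
```

View pics/w13.png

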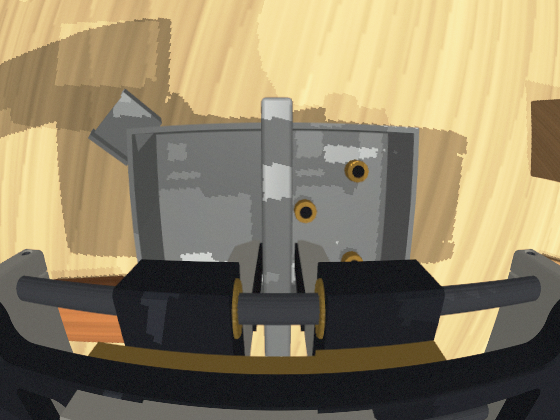

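Request:
play_rows(
  plan=[0,0,0,0,-1,0,0,0,0,-1,0,0,-10,0,-1,0,0,-25,0,-1,0,0,-50,0,-1,0,0,-80,-3,-1,0,0,-110,-8,-1,0,0,-140,-14,-1,0,0,-170,-20,-1,0,0,-200,-26,-1,0,0,-225,-32,-1,0,0,-240,-38,-1],
)

```text
time: 19.02
tcp_pos: [0.5272, 0.251, 0.3381]
tcp_rot: [1.006, 2.965, 0.082]
force: [0.2, -0.4, -4.7]
gripper_width: 0.147
```

```bash
python3 - <<'E'
from h import *
s,R=st()
a=manip.read_camera('wrist'); cv2.imwrite('pics/w14.png',a)
a=manip.read_camera('scene'); cv2.imwrite('pics/s14.png',a)
E
```

```text
t 19.025 q [ 0.2281  0.2428  1.2713  0.0396  1.5916 -0.6869] p [0.5272 0.251  0.3381] r 0.5838638497826022 w 0.14706460119593776 f [ 0.1758 -0.3738 -4.6558] [-0.1076  0.0865  0.001 ]
[[-0.7936  0.6079  0.026 ]
 [ 0.6084  0.7923  0.0466]
 [ 0.0078  0.0528 -0.9986]]
```

View pics/w14.png

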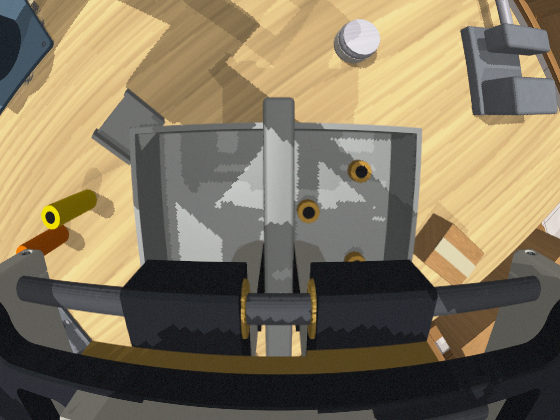

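View pics/s14.png

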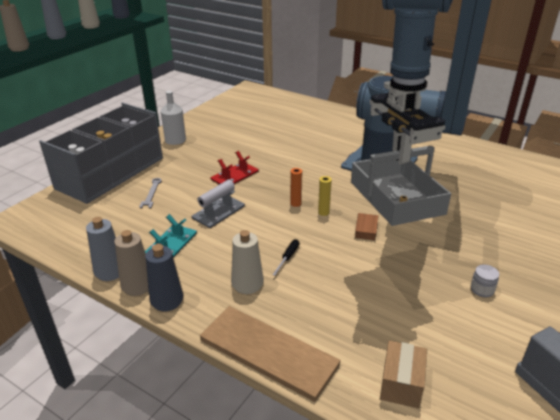

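The tote is held level and all bushes are inside. Now I'll press outward along the reach limit, with the lip facing the base, to tip it.

Request:
play_rows(
  plan=[-25,50,0,-2,-1,-55,105,0,-4,-1,-85,160,0,-6,-1,-115,215,0,-8,-1,-145,270,0,-10,-1,-170,325,0,-12,-1,-200,380,0,-12,-1,-230,440,0,-12,-1,-260,500,0,-12,-1,-290,555,0,-12,-1,-320,610,0,-12,-1,-345,660,0,-12,-1],
)

```text
time: 20.62
tcp_pos: [0.8234, 0.3879, 0.2484]
tcp_rot: [0.687, 3.004, 0.132]
force: [0.8, -0.6, -5.1]
gripper_width: 0.146
```

```bash
cat >> h.py <<'E'
def rep():
    s,R=st(); print('tilt',np.degrees(np.arccos(-R[2,2])),'az of tilt',np.degrees(np.arctan2(R[1,2],R[0,2])),'az tcp',np.degrees(np.arctan2(s['tcp_pos'][1],s['tcp_pos'][0])))
    # tote axes: x=tool y, z=-tool z, y = z cross x
    X=R[:,1];Z=-R[:,2];Y=np.cross(Z,X)
    for n,v in (('45',(-X+Y)/2**.5),('corner',(-96*X+66*Y)/116.5)): print('slope',n,np.degrees(np.arcsin(-v[2])))
    print('slope -x',np.degrees(np.arcsin(X[2])),'slope +y',np.degrees(np.arcsin(-Y[2])))
    u=np.array([np.cos(np.arctan2(s['tcp_pos'][1],s['tcp_pos'][0])),s['tcp_pos'][1]/np.hypot(*s['tcp_pos'][:2]),0]); print('radial in tool',R.T@u)
    h=s['tcp_pos']+R[:,2]*GO; print('lowest tote corner z',min((h+X*a+Y*b+Z*-.113)[2] for a in (-.1,.1) for b in (-.07,.07)))
E
python3 - <<'E'
from h import *
rep()
E
```

```text
t 20.625 q [ 0.2999  1.0003  0.188   0.047   1.8604 -0.806 ] p [0.8234 0.3879 0.2484] r 0.9101685060793235 w 0.14587412734574473 f [ 0.7855 -0.5817 -5.1213] [-0.1308  0.1887  0.0519]
[[-0.8993  0.4309  0.0748]
 [ 0.4358  0.8973  0.0703]
 [-0.0369  0.0958 -0.9947]]
tilt 5.89092317737826 az of tilt 43.19514697917501 az tcp 25.22258122574929
slope 45 5.382293996037627
slope corner 5.728633214990587
slope -x 5.4964214908804685 slope +y 2.1130070677369797
radial in tool [-0.6279  0.7722  0.0976]
lowest tote corner z 0.1425758607644387
```

Request:
play_rows(
  plan=[-940,1160,-300,0,-1,-940,1160,-300,0,-1,-940,1160,-300,0,-1,-940,1160,-300,0,-1],
)

```text
time: 21.12
tcp_pos: [0.8499, 0.4013, 0.2314]
tcp_rot: [0.677, 2.956, 0.184]
force: [-0.3, -0.6, -5.4]
gripper_width: 0.148
```

```bash
python3 - <<'E'
from h import *
rep()
E
```

```text
t 21.125 q [ 0.3023  1.023   0.1882  0.0539  1.7799 -0.8032] p [0.8499 0.4013 0.2314] r 0.93992378649681 w 0.14806562131622056 f [-0.328  -0.5763 -5.3826] [-0.1232  0.232   0.0078]
[[-0.8957  0.4261  0.127 ]
 [ 0.4386  0.8937  0.0948]
 [-0.0731  0.1406 -0.9874]]
tilt 9.120901286718851 az of tilt 36.728497318463496 az tcp 25.275746538770345
slope 45 8.694384501873504
slope corner 9.051675910209722
slope -x 8.08456010782532 slope +y 4.194568476292606
radial in tool [-0.6227  0.7669  0.1554]
lowest tote corner z 0.11919307085544316
```

Request:
play_rows(
  plan=[14,-14,-60,0,-1,28,-28,-120,0,-1,28,-28,-138,0,-1,-1150,1470,-720,0,-1,-1150,1470,-720,0,-1,-1150,1470,-720,0,-1,-1150,1470,-720,0,-1,-1150,1470,-720,0,-1,-1150,1470,-720,0,-1,-1150,1470,-720,0,-1,-1150,1470,-720,0,-1,-1150,1470,-720,0,-1],
)

```text
time: 22.62
tcp_pos: [0.8233, 0.394, 0.3347]
tcp_rot: [0.667, 2.907, 0.237]
force: [-0.2, 0.6, -4.5]
gripper_width: 0.145
```

```bash
python3 - <<'E'
from h import *
rep()
a=manip.read_camera('wrist'); cv2.imwrite('pics/w15.png',a)
E
```

```text
t 22.625 q [ 0.2998  0.9065  0.188   0.0637  1.8373 -0.7967] p [0.8233 0.394  0.3347] r 0.9127287329679861 w 0.14535757177982855 f [-0.2139  0.5882 -4.481 ] [-0.2314  0.2562  0.0187]
[[-0.89    0.419   0.18  ]
 [ 0.4426  0.8887  0.1199]
 [-0.1097  0.1863 -0.9763]]
tilt 12.487254310432895 az of tilt 33.66962570139121 az tcp 25.57605799768917
slope 45 12.0825240117824
slope corner 12.455853808869822
slope -x 10.738903619138423 slope +y 6.297438069269373
radial in tool [-0.6117  0.7616  0.2141]
lowest tote corner z 0.21643190605974105
```

View pics/w15.png

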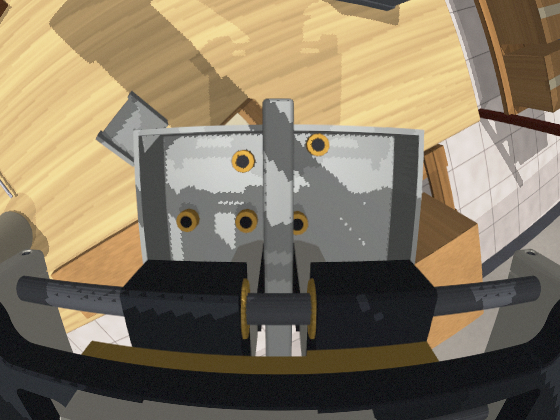

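Request:
play_rows(
  plan=[-1220,1560,-300,0,-1,-1220,1560,-300,0,-1,-1220,1560,-300,0,-1,-1220,1560,-300,0,-1,-1220,1560,-300,0,-1,-1220,1560,-300,0,-1,-1220,1560,-300,0,-1,-1220,1560,-300,0,-1],
)

```text
time: 23.68
tcp_pos: [0.8615, 0.4173, 0.2966]
tcp_rot: [0.657, 2.857, 0.289]
force: [-0.8, -0.5, -3.9]
gripper_width: 0.148
```

```bash
python3 - <<'E'
from h import *
rep()
E
```

```text
t 23.675 q [ 0.309   0.9584  0.188   0.0683  1.7253 -0.7901] p [0.8615 0.4173 0.2966] r 0.95729749663609 w 0.14821008887132045 f [-0.8285 -0.5424 -3.9362] [-0.2566  0.3941 -0.0214]
[[-0.8823  0.4093  0.2325]
 [ 0.4475  0.8824  0.145 ]
 [-0.1458  0.232  -0.9617]]
tilt 15.905757246022839 az of tilt 31.95457680122608 az tcp 25.846108232302285
slope 45 15.497129478049645
slope corner 15.89175196872863
slope -x 13.41701780669874 slope +y 8.385173939611777
radial in tool [-0.5989  0.753   0.2725]
lowest tote corner z 0.17255956170450426
```

Request:
play_rows(
  plan=[-1200,1540,-550,0,-1,-1200,1540,-550,0,-1,-1200,1540,-550,0,-1],
)

```text
time: 24.05
tcp_pos: [0.8731, 0.4235, 0.3203]
tcp_rot: [0.646, 2.804, 0.341]
force: [-0.2, -0.7, -4.5]
gripper_width: 0.147
```

```bash
python3 - <<'E'
from h import *
rep()
E
```

```text
t 24.05 q [ 0.3085  0.9389  0.1872  0.076   1.6842 -0.7882] p [0.8731 0.4235 0.3203] r 0.9703796907210782 w 0.1468888787098347 f [-0.162  -0.7471 -4.5126] [-0.308   0.4332  0.0544]
[[-0.8724  0.3966  0.2858]
 [ 0.4535  0.8748  0.1702]
 [-0.1825  0.2781 -0.943 ]]
tilt 19.430508930731392 az of tilt 30.77539424249716 az tcp 25.879223735075424
slope 45 19.009563448545563
slope corner 19.425664256543175
slope -x 16.147529271988937 slope +y 10.5174233334589
radial in tool [-0.5869  0.7387  0.3314]
lowest tote corner z 0.1908362230347499
```

Request:
play_rows(
  plan=[-1200,1540,-600,0,-1,-1200,1540,-600,0,-1,-1200,1540,-600,0,-1],
)

```text
time: 24.42
tcp_pos: [0.8798, 0.4269, 0.3512]
tcp_rot: [0.635, 2.753, 0.389]
force: [-0.1, 0.4, -6.0]
gripper_width: 0.148
```

Request:
play_rows(
  plan=[-1180,1500,-700,0,-1,-1180,1500,-700,0,-1,-1180,1500,-700,0,-1],
)

```text
time: 24.8
tcp_pos: [0.8798, 0.4256, 0.3948]
tcp_rot: [0.625, 2.701, 0.435]
force: [0.8, -0.3, -5.0]
gripper_width: 0.145
```

```bash
python3 - <<'E'
from h import *
rep()
a=manip.read_camera('wrist'); cv2.imwrite('pics/w16.png',a)
E
```

```text
t 24.8 q [ 0.3017  0.8687  0.1874  0.0934  1.6375 -0.787 ] p [0.8798 0.4256 0.3948] r 0.9772873402041833 w 0.14489509509802917 f [ 0.8207 -0.295  -5.0247] [-0.3548  0.6222 -0.0169]
[[-0.8479  0.3656  0.3839]
 [ 0.4677  0.8569  0.2169]
 [-0.2497  0.3635 -0.8975]]
tilt 26.165042016981616 az of tilt 29.463150010568295 az tcp 25.814337406496605
slope 45 25.693670032471047
slope corner 26.164781187621163
slope -x 21.312322514052415 slope +y 14.45941553825326
radial in tool [-0.5597  0.7022  0.4401]
lowest tote corner z 0.25646864730562924
```

View pics/w16.png

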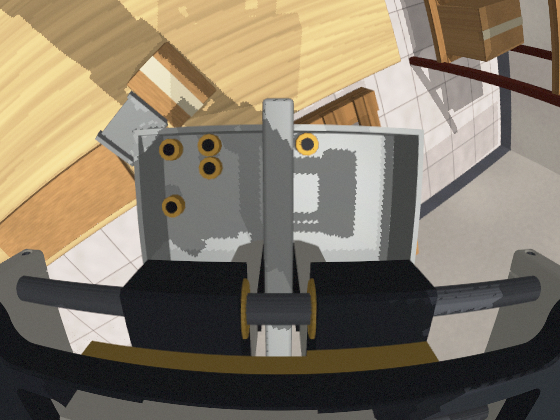

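Request:
play_rows(
  plan=[-1150,1450,-600,0,-1,-1150,1450,-600,0,-1,-1150,1450,-600,0,-1],
)

```text
time: 25.22
tcp_pos: [0.8803, 0.4239, 0.435]
tcp_rot: [0.614, 2.649, 0.48]
force: [-0.4, -0.6, -4.4]
gripper_width: 0.149
```

Request:
play_rows(
  plan=[-1150,1450,-600,0,-1,-1150,1450,-600,0,-1,-1150,1450,-600,0,-1,-1150,1450,-600,0,-1],
)

```text
time: 25.72
tcp_pos: [0.8722, 0.4177, 0.4865]
tcp_rot: [0.603, 2.595, 0.524]
force: [-0.5, 0.7, -4.7]
gripper_width: 0.144
```

```bash
python3 - <<'E'
from h import *
rep()
a=manip.read_camera('wrist'); cv2.imwrite('pics/w17.png',a)
a=manip.read_camera('scene'); cv2.imwrite('pics/s17.png',a)
E
```

```text
t 25.725 q [ 0.288   0.7786  0.188   0.1148  1.6106 -0.7884] p [0.8722 0.4177 0.4865] r 0.9670157669367029 w 0.1444368218605002 f [-0.5094  0.6932 -4.7387] [-0.3845  0.7838  0.01  ]
[[-0.8164  0.3258  0.4768]
 [ 0.4852  0.8347  0.2606]
 [-0.3131  0.4441 -0.8395]]
tilt 32.91066371774122 az of tilt 28.658296865891717 az tcp 25.58941252300682
slope 45 32.3694161087891
slope corner 32.907747728773465
slope -x 26.363792117596017 slope +y 18.244158965733124
radial in tool [-0.5268  0.6543  0.5426]
lowest tote corner z 0.34114090368415645
```

View pics/w17.png

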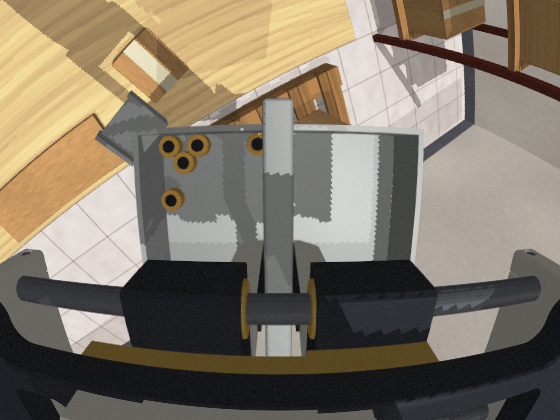

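View pics/s17.png

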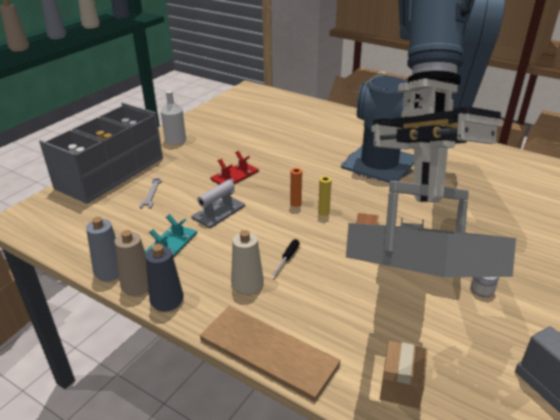

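Request:
play_rows(
  plan=[5,-7,-6,0,-1,11,-13,-11,0,-1,21,-26,-22,0,-1,21,-26,-22,0,-1,21,-26,-22,0,-1,21,-26,-22,0,-1],
)

```text
time: 26.58
tcp_pos: [0.8373, 0.4009, 0.4856]
tcp_rot: [0.603, 2.595, 0.524]
force: [-0.2, 0.8, -6.2]
gripper_width: 0.148
```

```bash
python3 - <<'E'
from h import *
rep()
a=manip.read_camera('wrist'); cv2.imwrite('pics/w18.png',cv2.resize(a[80:280,80:440],None,fx=2,fy=2))
E
```

```text
t 26.575 q [ 0.2794  0.6282  0.4717  0.1198  1.4791 -0.8113] p [0.8373 0.4009 0.4856] r 0.9283588084753536 w 0.14769600633945798 f [-0.1859  0.7574 -6.2269] [-0.3832  0.771   0.017 ]
[[-0.8164  0.3258  0.4768]
 [ 0.4852  0.8346  0.2606]
 [-0.313   0.4441 -0.8395]]
tilt 32.91099388864241 az of tilt 28.65965643961708 az tcp 25.584591371925608
slope 45 32.36923312908332
slope corner 32.908112942651414
slope -x 26.365657684287225 slope +y 18.24216885227977
radial in tool [-0.5268  0.6543  0.5426]
lowest tote corner z 0.3402448540492731
```

View pics/w18.png

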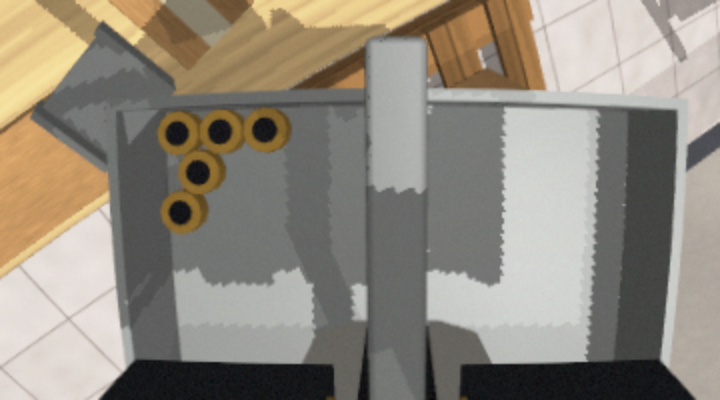

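All five bushes lie against each other in the lip corner: in the crop at (176,132), (222,131), (265,129), (200,172) and (183,212). I'll hold still and do the last checks.

Request:
play_rows(
  plan=[0,0,0,0,-1,0,0,0,0,-1,0,0,0,0,-1,0,0,0,0,-1,0,0,0,0,-1,0,0,0,0,-1],
)

```text
time: 27.38
tcp_pos: [0.8366, 0.4006, 0.4861]
tcp_rot: [0.603, 2.596, 0.524]
force: [-0.2, -0.2, -4.7]
gripper_width: 0.147
```

```bash
python3 - <<'E'
from h import *
rep()
a=manip.read_camera('wrist'); b=cv2.imread('pics/w18.png'); c=cv2.resize(a[80:280,80:440],None,fx=2,fy=2)
print('diff',np.abs(c[80:250,130:300].astype(int)-b[80:250,130:300]).mean()); cv2.imwrite('pics/w19.png',c)
a=manip.read_camera('top'); cv2.imwrite('pics/t19.png',a)
E
```

```text
t 27.375 q [ 0.2793  0.6263  0.474   0.1198  1.4788 -0.8114] p [0.8366 0.4006 0.4861] r 0.927553948612145 w 0.1466495613576217 f [-0.1921 -0.2148 -4.7043] [-0.4384  0.8077  0.0637]
[[-0.8164  0.3258  0.4767]
 [ 0.4852  0.8347  0.2606]
 [-0.313   0.4441 -0.8396]]
tilt 32.9073356118341 az of tilt 28.66158981710531 az tcp 25.590526601473737
slope 45 32.36540465551656
slope corner 32.90447198945065
slope -x 26.363637794934046 slope +y 18.23925936123066
radial in tool [-0.5268  0.6544  0.5425]
lowest tote corner z 0.3407149983354041
diff 1.391430219146482
```

View pics/w19.png

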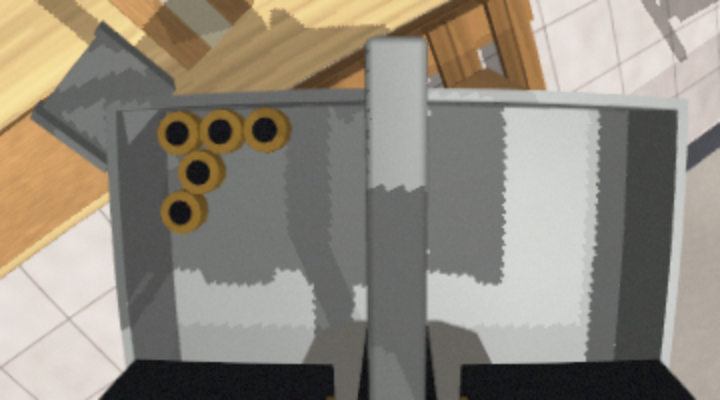

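View pics/t19.png

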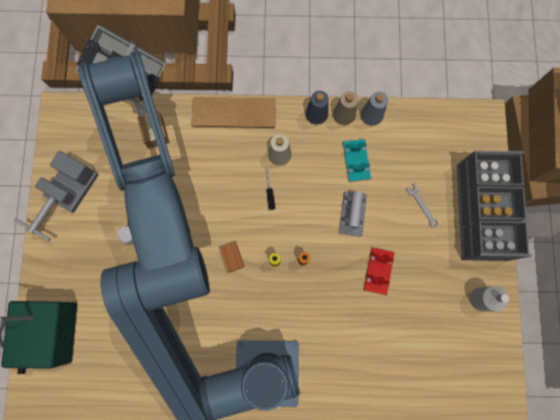

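Everything is still, but the tote overhangs the bench edge. I'll bring it gently back 120 mm over the bench.

Request:
play_rows(
  plan=[2,-2,-2,0,-1,6,-7,-6,0,-1,12,-15,-12,0,-1,20,-25,-21,0,-1,28,-35,-29,0,-1,36,-45,-37,0,-1,44,-55,-46,0,-1,52,-64,-54,0,-1,58,-72,-60,0,-1,61,-76,-63,0,-1,63,-78,-65,0,-1,63,-78,-65,0,-1],
)

```text
time: 28.98
tcp_pos: [0.7287, 0.3492, 0.4864]
tcp_rot: [0.603, 2.595, 0.524]
force: [0.2, -0.4, -4.6]
gripper_width: 0.149
```

Request:
play_rows(
  plan=[0,0,0,0,-1,0,0,0,0,-1,0,0,0,0,-1,0,0,0,0,-1,0,0,0,0,-1,0,0,0,0,-1],
)

```text
time: 29.72
tcp_pos: [0.7288, 0.3492, 0.4863]
tcp_rot: [0.603, 2.595, 0.524]
force: [0.9, -0.7, -3.9]
gripper_width: 0.147
```

```bash
python3 - <<'E'
from h import *
rep()
a=manip.read_camera('wrist'); c=cv2.resize(a[80:280,80:440],None,fx=2,fy=2); cv2.imwrite('pics/w20.png',c)
a=manip.read_camera('scene'); cv2.imwrite('pics/s20.png',a)
E
```

```text
t 29.725 q [ 0.2465  0.332   0.9411  0.1416  1.3114 -0.8649] p [0.7288 0.3492 0.4863] r 0.8080963421094232 w 0.14690743038138238 f [ 0.8931 -0.6946 -3.9062] [-0.4227  0.749   0.0161]
[[-0.8164  0.3258  0.4768]
 [ 0.4852  0.8347  0.2606]
 [-0.313   0.4441 -0.8395]]
tilt 32.90905910089694 az of tilt 28.657264429249278 az tcp 25.601151730493495
slope 45 32.367636848925976
slope corner 32.90615770942143
slope -x 26.363224853609104 slope +y 18.242456368065266
radial in tool [-0.5266  0.6545  0.5425]
lowest tote corner z 0.34092250602176827
```

View pics/w20.png

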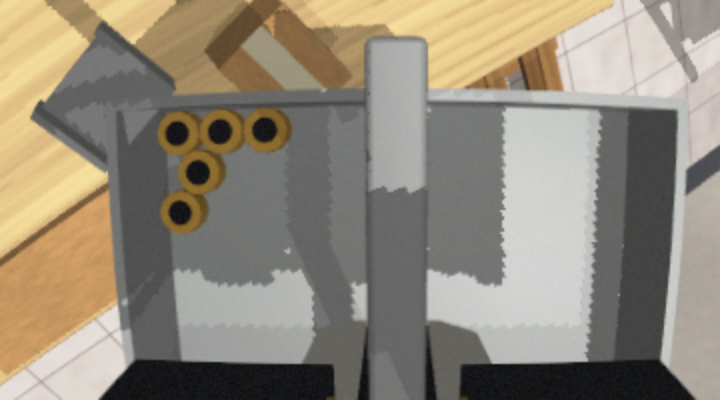

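View pics/s20.png

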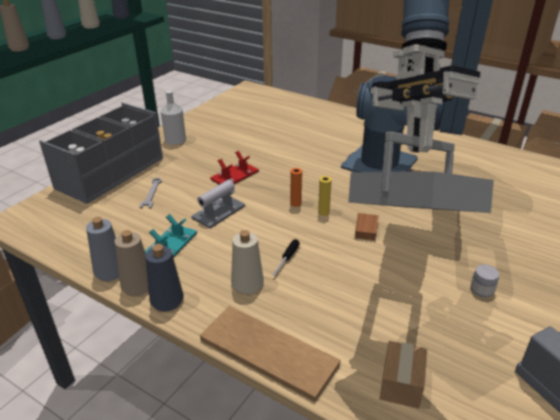

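The bushes are unmoved in the corner, the tube is in the cradle, and the bystanders are where they were. I'm handing in.

```bash
python3 -c "
from station import manip
print(manip.finish_job())"
```

```text
the job is handed in; nothing more can be done
None
```

The tube lies in the grey V-cradle and all five bushes are together in the tote's lip corner. I handed the job in at about 29.8 s.

- **Tube:** I let it pivot in a light grip against the bench, gripped it again at its middle, set it on both saddles and let go. My last measurement puts its centre about 3 mm from the cradle's centre. The last scene picture shows it still resting there.
- **Tote:** I lifted it by the handle at 40 N. The moves cannot tilt the tool directly, so I tipped it by pressing repeatedly against the arm's reach limit, which tilts the tool a few degrees each time. I then moved off the limit and brought the tote back over the bench.
- **Last checks:** The floor slopes about 32–33° toward the lip, worked out from the tool pose on the assumption that the tote has not slipped in the grip. The tote's lowest corner is about 0.34 m above the bench, and two pictures 3 s apart show the bushes in the same place. The bystanders look unmoved.

**Possible joint-range failure:** while pressing against the reach limit, joint 3 read 0.187–0.188 rad. The stated range is rounded to 0.19, so I can't tell whether it slightly passed its limit. It was well inside (0.94 rad) at hand-in.

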